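Touch-latch spice cupboard

ROBOT

A 7-joint arm with a two-finger parallel gripper is mounted at the origin on a cart in front of the work surface, level with it; the furniture and walls round the work are solid. World frame = base frame: x ahead of the robot, y to its left, z up, the work surface at z = 0. Lengths are in m, angles in degrees, forces in N, time in s.
With the tool pointing down it reaches from about 0.425 to 0.875 m from the base axis. Payload 9.9 kg.
Tool frame: the origin (TCP) lies between the finger pads; the fingertips stand 11 mm ahead of it and the grasp point (between the pads) lies 8 mm behind it; x points along the fingers, y is the direction in which the jaws open and shut, and the axes are right-handed (so a half turn about x gives the same grasp; the last joint's range is limited). The gripper opens to 85 mm and grips with 20 to 120 N. Pads are 22 mm wide; open, the fingers measure 114 mm over their backs; the gripper's body (76 mm by 85 mm) begins 54 mm behind the grasp point. The pads swing forward as they close: fully open they stand 13 mm farther back than shut.
Start: joints at [61.089, 32.985, 1.427, 82.34, -0.859, 64.687, -3.237], TCP at [0.276, -0.616, 0.242] pointing down, gripper open.
Joint ranges: [-157.87, 157.87], [-19.46, 123.44], [-87.15, 90], [11.01, 140.99], [-62.26, 242.26], [9.8, 113.94], [-161.44, 161.44]. Speed limits (degrees/s): [127.2, 127.2, 172.46, 172.46, 180, 180, 180].

INTERFACE

Orientations are given as a 3x3 rotation matrix whose columns are the frame's x, y, z axes.
In Python, from bench import sensors, snapshot, camera_params, env gives the robot as it stands. The module is installed in compiled form; this text tells all that it offers.
- The arm moves only by the tool send_rows, never from a script. Its argument "moves" is a list of rows, each an object with "linear": the shift along the tool's x, y, z in mm, a list of three; "rotation": the turn, a rotation vector about the tool's x, y, z in rad, a list of three; "jaw": the closure, from 0 (fully open) to 1 (shut). A call has exactly 8 rows; each row is the pose to reach, as a shift and turn from the pose measured when the call began, along the tool's axes at that moment; what a row does not reach only later rows make up. A row lasts 1/12 s, in which the tool goes at most 41.7 mm and 7.16 degrees, less where a joint would pass 70% of its speed; a pose out of reach is approached as far as the arm can. A call with a gripper value outside its range is refused whole. The fingers move at their own pace and stop on an object; "squeeze" is the grip in N (left out, the last holds). Time passes only in rows, so rows that repeat a pose let the fingers close, or fill a call up. It gives the time, the measured TCP pose, the force and the opening at its end, in the units of the state.
- sensors.get_state(): the state, without advancing time (a new reading comes with each control period).
- snapshot(name): name is "side" or "top"; returns the picture (420x560x3 uint8, red, green, blue); there is no depth.
- camera_params(name): a dict with "mtx" (3x3 intrinsics, pixels), "R" (3x3) and "t" (3): a world point X has camera coordinates R X + t. Camera axes: x right, y down, z forward; pixel columns grow to the right and rows downward; lengths in m; the calibration is good to about 2 mm. A picture is of the moment at which its call begins. camera_params takes no time and is no camera call.
- env.hand_in(): hands the job in, once; it reports no verdict.
The state is a dict: "time_s": time; "joint_pos": joint angles; "qvel": joint speeds; "joint_torque": joint torques, N m; "tcp_pos": TCP position; "tool_rot": TCP orientation; "wrist_force": force on the tool from outside, world axes, zero at the start; "ft_torque": the same for the moment, N m; "finger_gap": opening from 0.0 (shut) to 1.0 (fully open).
Only numpy, scipy, OpenCV 4.12 (cv2) and the standard library are available. Lean on these libraries where they do the work, as an engineer would, in place of code of your own. Each camera call takes 0.05 s, during which the arm holds its last target. There are 200 camera calls.

TASK

Open the little spice cupboard with the oak door, without gripping or pinching anything. Its door has no handle: press it in at the round steel mark and let go, so that the spring pushes it ajar by itself; then, with the outside of the fingers behind the free edge, push the door round until it stands wide open, about square to the cupboard. Leave the blue cupboard shut and everything else on the worktop where it is.

Things in the scene. Friction and masses are not known exactly. Their poses are not given: they have to be found in the camera images.
- oak: fixed white spice cupboard, oak (light wood) door; 176 wide (y), 120 deep (x), 150 tall. Origin: centre of underside; front faces its -x. Yaw up to 0.4 rad. The shut door stands proud of the box, its front face at x = -60, its back at the box's front edge, x = -46; it is 150 wide, 14 thick, z = 31 to 137, no handle. Solid top board: z = 140 to 150.
- oak_press (a point): centre of the round steel mark (16 mm across) on the front of the oak door; moves with it. 126 mm from the hinge axis, 24 mm from the free edge, 105 mm above the worktop. Pressed 3.5 mm straight in (about 4 to 5 N) the catch trips; hard stop at 7 mm. As the finger draws back, a damped spring plunger pushes the door ajar to about 0.65 rad in about a second.
- oak_hinge (a point): point on the upright hinge axis of the oak door, 105 mm above the worktop. The axis lies in the door's front face at its right edge as the robot sees it (cupboard frame x = -60, y = -75 mm). The spring plunger (12 mm thick, 45 mm above the worktop) sticks out of the cupboard 75 mm to the left of it when the door is ajar.
- oak_door (a joint): angle of the oak door in rad: 0 shut and latched, negative (to -0.055) pressed in, positive open, towards the robot, counter-clockwise seen from above, stop at 1.6. Beyond the plunger's reach only slight friction (0.02 N m) acts: it stays where it is left.
- blue: the same cupboard, mirrored, with a dark blue door hinged at its left edge; fixed, to the left of the oak one. Origin at the centre of its underside. To be left shut.
- blue_door (a joint): angle of the blue door: 0 shut and latched, negative pressed in, positive open.
- mug: cream mug with leaf pattern, 92 x 127 x 95 mm, loose, at the back; origin at the centre of its underside
- lemon: lemon, 83 x 58 x 58 mm, loose, to the right; origin at its underside
- tumbler: drinking glass upside down, 92 mm wide, 104 mm tall, loose, at the back; origin at the centre of its underside
- checked_cup: small checked cup upside down, 66 mm wide, 53 mm tall, loose, in front of the blue cupboard; origin at the centre of its underside
- salt_shaker: salt shaker, 44 mm wide, 90 mm tall, loose, at the front left; origin at the centre of its underside
- teaspoon: teaspoon, 134 x 27 x 12 mm, lying loose in front of the cupboards (the doors pass 19 mm above it); origin at its underside
- peeler: black peeler, 170 x 25 x 18 mm, lying loose in front of the cupboards (the doors pass 13 mm above it); origin at its underside
- purifier_tap (a point): lower front end of the black tap lever of the fixed water purifier over the back of the worktop; the lever reaches from here 110 mm up and back to the purifier, whose front (250 mm wide) lies 60 mm behind it, from 410 mm above the worktop upwards. Keep arm and wrist clear of both: cross in front of them or low.

How it is judged:
By the outcome, as a careful person would: the job done as asked, in the order asked, and still so for the second after the job is handed in, with the robot touching nothing.
It also fails if it takes over 48 s, if anything falls off the work surface, if the arm or the gripper's body presses on something with over 40 N, if the wrist force passes 120 N, or if a joint passes its speed limit or range.

## Working session

There is one attempt and no reset: what is moved stays moved. The work goes in short steps, Python scripts to look and compute and a tool call to move; the robot and the scene stay as the last step left them, time stands still between calls to the robot, and variables do not carry over. Pictures are saved under pics/ and viewed, on a budget of 10 in all, crops included, one or two more only if the job needs it, and the job is handed in when it is done.

Besides the shell and the picture viewer there is one more tool, called after "Call:" as name(argument=value, ...), one argument or row to a line, values as JSON. send_rows: Moves the arm, as the interface text tells. Its arguments: {"type":"object","properties":{"moves":{"type":"array","items":{"type":"object","properties":{"linear":{"type":"array","items":{"type":"number"}},"rotation":{"type":"array","items":{"type":"number"}},"jaw":{"type":"number"}}}},"squeeze":{"type":"number"}},"required":["moves"]}

```bash
mkdir -p pics
python3 - <<'E'
from bench import sensors,snapshot,camera_params
import cv2,numpy as np
for n in("side","top"):
    cv2.imwrite(f"pics/{n}0.png",cv2.cvtColor(snapshot(n),cv2.COLOR_RGB2BGR)); p=camera_params(n)
    print(n,p["mtx"],p["R"],p["t"],-p["R"].T@p["t"])
s=sensors.get_state();print(s["time_s"],s["tcp_pos"],s["tool_rot"],s["wrist_force"])
E
```

```text
side [[510.51990173   0.         280.54084541]
 [  0.         510.51990173 211.05827546]
 [  0.           0.           1.        ]] [[ 0.64895733 -0.76054855 -0.02050081]
 [-0.331105   -0.25805855 -0.90762066]
 [ 0.68499917  0.595795   -0.41929041]] [-0.52145991  0.3955595   1.27472934] [-0.40381158 -1.05399544  0.88280941]
top [[461.11501518   0.         278.42715115]
 [  0.         461.11501518 207.77426195]
 [  0.           0.           1.        ]] [[-0.13511982 -0.99081789  0.00474759]
 [-0.87088827  0.11647689 -0.47747959]
 [ 0.47254233 -0.06865157 -0.87863002]] [-0.09856876  0.66140904  1.44999445] [-0.12248898 -0.07515816  1.59028593]
0.1 [ 0.27561121 -0.61576968  0.24155109] [[-5.95651248e-04  4.08492290e-01 -9.12761576e-01]
 [ 1.27721087e-03 -9.12760682e-01 -4.08492724e-01]
 [-9.99999007e-01 -1.40910821e-03  2.19562439e-05]] [-0.2737775   0.01473465  0.1873475 ]
```

View pics/side0.png

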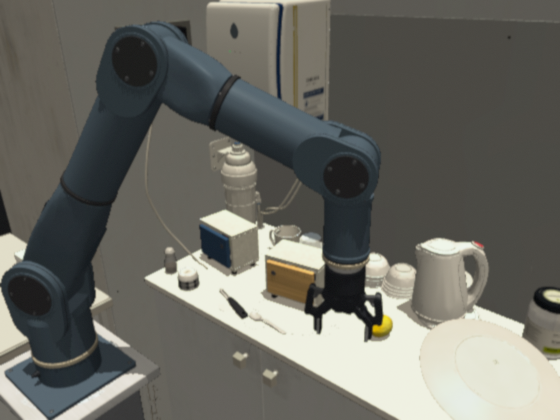

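View pics/top0.png

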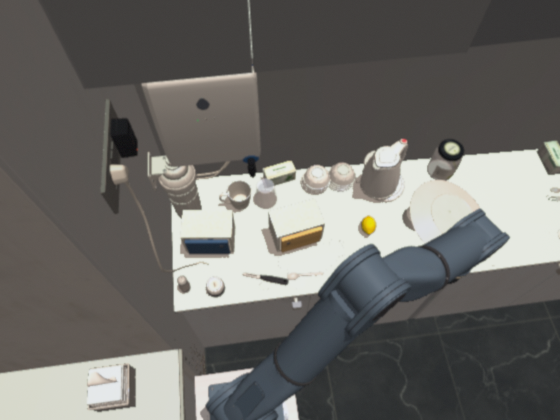

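The side view shows the oak cupboard around (295,272). In the top view it is around (297,228), with the oak door along its lower edge, roughly (280–322, 230–250). Next I'll zoom in and measure.

Run:
```python
import cv2,numpy as np
a=cv2.imread("pics/side0.png")[225:325,240:350];b=cv2.imread("pics/top0.png")[190:265,250:345]
f=lambda i,k:cv2.resize(i,None,fx=k,fy=k,interpolation=cv2.INTER_CUBIC)
A=f(a,3.6);B=f(b,4.2)
h=max(A.shape[0],B.shape[0]);p=lambda i:cv2.copyMakeBorder(i,0,h-i.shape[0],0,0,0)
cv2.imwrite("pics/crop.png",np.hstack([p(A),p(B)]));print(A.shape,B.shape)
for n in("side0","top0"):
    hsv=cv2.cvtColor(cv2.imread(f"pics/{n}.png"),cv2.COLOR_BGR2HSV)
    m=cv2.inRange(hsv,(8,100,60),(22,255,255))
    for c in cv2.findContours(m,0,2)[0]:
        if cv2.contourArea(c)>60:print(n,cv2.contourArea(c),cv2.boundingRect(c),cv2.approxPolyDP(c,2.5,True)[:,0].tolist())
```

```text
(360, 396, 3) (315, 399, 3)
side0 1358.5 (267, 259, 48, 44) [[267, 260], [268, 291], [305, 302], [308, 286], [313, 282], [313, 272]]
top0 502.5 (281, 227, 41, 25) [[321, 227], [283, 237], [282, 251], [318, 240]]
```

View pics/crop.png

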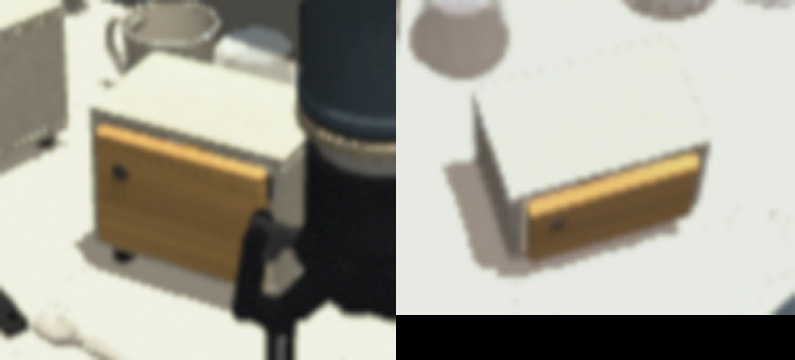

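Mark: side ≈ (273,272.5), top ≈ (288.4,243.4). The front top edge of the door in the top view runs (282,241.5) to (321.7,230.3). The top board corners are also clear.

```bash
cat > h.py <<'E'
import numpy as np,cv2
from bench import camera_params
def ray(n,uv):
    p=camera_params(n);R,t=p["R"],p["t"]
    d=R.T@np.linalg.solve(p["mtx"],[uv[0],uv[1],1]);return -R.T@t,d
def plane(n,uv,z):
    o,d=ray(n,uv);return o+d*(z-o[2])/d[2]
def two(a,b):
    (o,d),(p,e)=ray("side",a),ray("top",b)
    s=np.linalg.lstsq(np.c_[d,-e],p-o,rcond=None)[0];x,y=o+s[0]*d,p+s[1]*e
    return (x+y)/2,np.linalg.norm(x-y)
def proj(n,X):
    p=camera_params(n);return cv2.projectPoints(np.array(X,float).reshape(-1,1,3),cv2.Rodrigues(p["R"])[0],p["t"],p["mtx"],None)[0][:,0]
E
python3 - <<'E'
from h import *
np.set_printoptions(precision=4,suppress=True)
c=lambda x,y:(250+(x-396+.5)/4.2-.5,190+(y+.5)/4.2-.5)
s=lambda x,y:(240+(x+.5)/3.6-.5,225+(y+.5)/3.6-.5)
print("mark",two(s(120,172),c(558,225)),plane("side",s(120,172),.105),plane("top",c(558,225),.105))
L,Rr=plane("top",c(530,217),.137),plane("top",c(699,170),.137);print("door top",L,Rr,np.linalg.norm(L-Rr))
A=[plane("top",c(*q),.15) for q in((516,195),(708,143),(667,38),(474,92))];print("board",A)
print([np.linalg.norm(A[i]-A[(i+1)%4]) for i in range(4)])
B=[plane("side",s(*q),.15) for q in((93,109),(160,52))];print("side board",B)
print("side door TL",plane("side",s(97,135),.137),plane("side",s(266,180),.137))
for a,b in((L,Rr),(A[0],A[1]),(A[3],A[2])):print("yaw",np.arctan2(*( (a-b)[[0,1]]*[-1,1])))
E
```

```text
mark (array([ 0.5312, -0.2062,  0.1057]), np.float64(0.0005945781980583743)) [ 0.5324 -0.2055  0.105 ] [ 0.5312 -0.2061  0.105 ]
door top [ 0.5273 -0.1815  0.137 ] [ 0.551  -0.3269  0.137 ] 0.14730993154025482
board [array([ 0.5425, -0.1719,  0.15  ]), array([ 0.5685, -0.3365,  0.15  ]), array([ 0.672, -0.32 ,  0.15 ]), array([ 0.642 , -0.1497,  0.15  ])]
[np.float64(0.1666491233057633), np.float64(0.10483627221144602), np.float64(0.17288498781529554), np.float64(0.10186432554545281)]
side board [array([ 0.5367, -0.1745,  0.15  ]), array([ 0.6446, -0.1539,  0.15  ])]
side door TL [ 0.5244 -0.1893  0.137 ] [ 0.5545 -0.3349  0.137 ]
yaw 0.16172042899239472
yaw 0.1564127360517244
yaw 0.1747757182759405
```

```bash
cat >> h.py <<'E'
from scipy.spatial.transform import Rotation as Ro
from bench import sensors
np.set_printoptions(precision=4,suppress=True)
YAW=.17; N=np.array([np.cos(YAW),np.sin(YAW),0]);Y=np.array([-np.sin(YAW),np.cos(YAW),0]);UP=np.array([0,0,1.])
MARK=np.array([.5318,-.206,.105]);HINGE=MARK-.126*Y
def rot(az,tilt):
    "tool x tilted by tilt deg from down towards azimuth az (rad)"
    n=np.array([np.cos(az),np.sin(az),0]);t=np.radians(tilt)
    x=np.sin(t)*n-np.cos(t)*UP;z=-np.cos(t)*n-np.sin(t)*UP
    return np.c_[x,np.cross(z,x),z]
def go(*targets):
    s=sensors.get_state();R0,p0=np.array(s["tool_rot"]),np.array(s["tcp_pos"])
    print(s["time_s"],"tcp",p0,"F",s["wrist_force"],"q",np.array(s["joint_pos"]).round(1))
    for p,R in targets:print("lin",(R0.T@(np.array(p)-p0)*1000).round(1),"rv",Ro.from_matrix(R0.T@R).as_rotvec().round(3))
E
python3 -c "
from h import *
print(HINGE)
p=MARK-.0855*N
go((p+.1*UP,rot(YAW,40)),(p,rot(YAW,40)))"
```

```text
[ 0.5531 -0.3302  0.105 ]
0.1 tcp [ 0.2756 -0.6158  0.2416] F [-0.2738  0.0147  0.1873] q [61.1 33.   1.4 82.4 -0.9 64.7 -3.2]
lin [  37.  -290.5 -318.4] rv [0.24  0.695 0.089]
lin [ 137.  -290.4 -318.4] rv [0.24  0.695 0.089]
```

Call:
send_rows(
  moves=[
    {"linear": [0, -25, -25], "rotation": [0, 0, 0], "jaw": 1},
    {"linear": [0, -50, -55], "rotation": [0.03, 0.1, 0.01], "jaw": 1},
    {"linear": [0, -75, -82], "rotation": [0.06, 0.17, 0.02], "jaw": 1},
    {"linear": [0, -100, -110], "rotation": [0.09, 0.25, 0.03], "jaw": 1},
    {"linear": [0, -125, -137], "rotation": [0.12, 0.34, 0.04], "jaw": 1},
    {"linear": [0, -150, -165], "rotation": [0.14, 0.42, 0.05], "jaw": 1},
    {"linear": [0, -175, -192], "rotation": [0.17, 0.5, 0.06], "jaw": 1},
    {"linear": [0, -200, -220], "rotation": [0.2, 0.58, 0.07], "jaw": 1},
  ],
  squeeze=20,
)

```text
time_s: 0.77
tcp_pos: [0.3945, -0.3422, 0.2419]
tool_rot: [[0.541, 0.208, -0.815], [0.108, -0.978, -0.178], [-0.834, 0.009, -0.552]]
wrist_force: [2.2, 0.7, 0.2]
finger_gap: 0.0
```

```bash
python3 -c "
from h import *
p=MARK-.0855*N
go((p+.1*UP,rot(YAW,40)),(p,rot(YAW,40)))"
```

```text
0.7667 tcp [ 0.3945 -0.3422  0.2419] F [2.1999 0.7393 0.1666] q [ 70.9  17.7 -20.1 121.3 -44.9  34.8  10.6]
lin [  72.6 -108.4  -44.5] rv [0.037 0.114 0.017]
lin [ 156.  -109.3   10.7] rv [0.037 0.114 0.017]
```

Call:
send_rows(
  moves=[
    {"linear": [15, -25, -12], "rotation": [0.01, 0.03, 0], "jaw": 1},
    {"linear": [30, -50, -22], "rotation": [0.02, 0.06, 0.01], "jaw": 1},
    {"linear": [50, -80, -32], "rotation": [0.03, 0.09, 0.015], "jaw": 1},
    {"linear": [72, -108, -44], "rotation": [0.037, 0.114, 0.017], "jaw": 1},
    {"linear": [92, -109, -31], "rotation": [0.037, 0.114, 0.017], "jaw": 1},
    {"linear": [113, -109, -17], "rotation": [0.037, 0.114, 0.017], "jaw": 1},
    {"linear": [134, -109, -4], "rotation": [0.037, 0.114, 0.017], "jaw": 1},
    {"linear": [156, -109, 11], "rotation": [0.037, 0.114, 0.017], "jaw": 1},
  ],
)

```text
time_s: 1.43
tcp_pos: [0.444, -0.2588, 0.1765]
tool_rot: [[0.6, 0.195, -0.776], [0.147, -0.98, -0.133], [-0.786, -0.034, -0.617]]
wrist_force: [-0.3, -0.1, -0.6]
finger_gap: -0.005
```

Run:
```python
from h import *
from bench import snapshot
go((MARK-.0855*N,rot(YAW,40)),(MARK-.025*N,rot(YAW,40)))
a=snapshot("side")[200:320,225:345];b=snapshot("top")[170:270,230:350]
f=lambda i:cv2.resize(i,(400,int(400*i.shape[0]/i.shape[1])),interpolation=cv2.INTER_CUBIC)
A,B=f(a),f(b);B=cv2.copyMakeBorder(B,0,A.shape[0]-B.shape[0],0,0,0)
cv2.imwrite("pics/pre.png",np.hstack([A,B])[...,::-1])
```

```text
1.4333 tcp [ 0.444  -0.2588  0.1765] F [-0.2768 -0.1213 -0.5601] q [ 81.6  28.4 -49.8 132.  -62.2   9.8  20.8]
lin [ 63.9 -34.4  36.3] rv [-0.001  0.033  0.043]
lin [101.3 -32.8 -11.3] rv [-0.001  0.033  0.043]
```

View pics/pre.png

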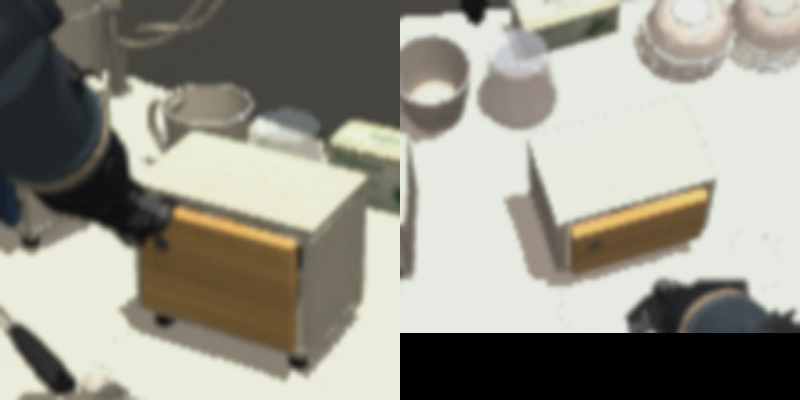

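The side view shows the fingers about 60–70 mm short of the door's upper left. The top view shows the door still shut. Joints 5 and 6 are at their limits, so 40° of tilt is too much. I'll lift and go nearly upright.

```bash
python3 -c "
from h import *
go((MARK-.08*N+.1*UP,rot(YAW,12)),(MARK-.075*N+.009*UP,rot(YAW,12)))"
```

```text
1.5333 tcp [ 0.4436 -0.2601  0.1761] F [-0.0706 -0.0549 -0.4502] q [ 81.7  28.5 -49.6 132.  -62.2   9.8  20.7]
lin [-11.3 -39.  -30.3] rv [ 0.007 -0.455  0.042]
lin [ 63.4 -35.7  21.8] rv [ 0.007 -0.455  0.042]
```

Call:
send_rows(
  moves=[
    {"linear": [-2, -5, -4], "rotation": [0, -0.06, 0.01], "jaw": 1},
    {"linear": [-3, -10, -8], "rotation": [0, -0.12, 0.01], "jaw": 1},
    {"linear": [-5, -15, -12], "rotation": [0, -0.18, 0.02], "jaw": 1},
    {"linear": [-6, -20, -16], "rotation": [0, -0.24, 0.02], "jaw": 1},
    {"linear": [-8, -26, -20], "rotation": [0, -0.32, 0.03], "jaw": 1},
    {"linear": [-10, -32, -25], "rotation": [0, -0.4, 0.04], "jaw": 1},
    {"linear": [-11, -39, -30], "rotation": [0.007, -0.455, 0.042], "jaw": 1},
    {"linear": [-11, -39, -30], "rotation": [0.007, -0.455, 0.042], "jaw": 1},
  ],
)

```text
time_s: 2.2
tcp_pos: [0.4523, -0.2201, 0.2054]
tool_rot: [[0.209, 0.167, -0.964], [0.035, -0.986, -0.164], [-0.977, 0.001, -0.211]]
wrist_force: [0.9, -0.2, -0.9]
finger_gap: -0.003
```

```bash
python3 -c "
from h import *
go((MARK-.08*N+.1*UP,rot(YAW,12)),(MARK-.06*N+.009*UP,rot(YAW,12)))"
```

```text
2.2 tcp [ 0.4523 -0.2201  0.2054] F [ 0.8921 -0.209  -0.9112] q [ 21.9  16.9   4.5 119.2 -14.8  34.9 -42.7]
lin [ 0.6 -0.4 -0.6] rv [-0.002 -0.004 -0.001]
lin [93.8 -0.5 -0.9] rv [-0.002 -0.004 -0.001]
```

Call:
send_rows(
  moves=[
    {"linear": [15, 0, 0], "rotation": [0, 0, 0], "jaw": 1},
    {"linear": [30, 0, 0], "rotation": [0, 0, 0], "jaw": 1},
    {"linear": [45, 0, 0], "rotation": [0, 0, 0], "jaw": 1},
    {"linear": [60, 0, 0], "rotation": [0, 0, 0], "jaw": 1},
    {"linear": [77, 0, 0], "rotation": [0, 0, 0], "jaw": 1},
    {"linear": [94, 0, -1], "rotation": [0, 0, 0], "jaw": 1},
    {"linear": [97, 0, -16], "rotation": [0, 0, 0], "jaw": 1},
    {"linear": [99, 0, -25], "rotation": [0, 0, 0], "jaw": 1},
  ],
)

```text
time_s: 2.87
tcp_pos: [0.4978, -0.2128, 0.1138]
tool_rot: [[0.209, 0.166, -0.964], [0.034, -0.986, -0.163], [-0.977, 0.001, -0.211]]
wrist_force: [0.4, 0.7, 0.2]
finger_gap: -0.003
```

Run:
```python
from h import *
from bench import snapshot
go((MARK-.0128*N+.009*UP,rot(YAW,12)))
a=snapshot("side")[215:315,235:345];b=snapshot("top")[170:270,230:350]
f=lambda i:cv2.resize(i,(400,int(400*i.shape[0]/i.shape[1])),interpolation=cv2.INTER_CUBIC)
A,B=f(a),f(b);B=cv2.copyMakeBorder(B,0,A.shape[0]-B.shape[0],0,0,0)
cv2.imwrite("pics/pre2.png",np.hstack([A,B])[...,::-1])
```

```text
2.8667 tcp [ 0.4978 -0.2128  0.1138] F [0.3572 0.6694 0.1808] q [ 21.3  27.5   1.4 120.5 -18.6  22.6 -41.3]
lin [  4.4  -1.  -21.4] rv [-0.003 -0.004 -0.001]
```

View pics/pre2.png

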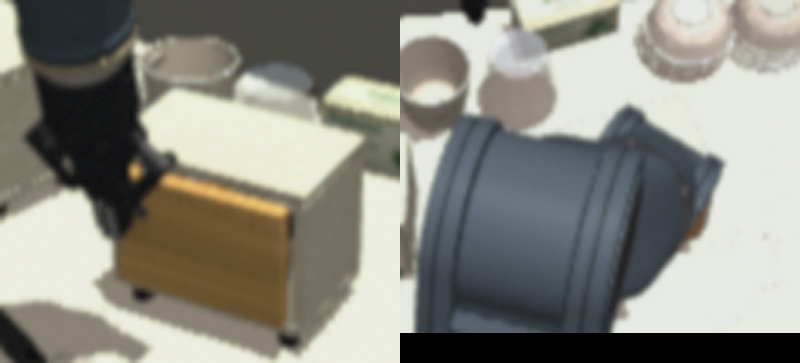

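The side view shows the fingertips level with the mark, just in front of the door's left part at about (120,220) in the crop. I'll approach slowly to contact.

Call:
send_rows(
  moves=[
    {"linear": [1, 0, -4], "rotation": [0, 0, 0], "jaw": 1},
    {"linear": [2, 0, -8], "rotation": [0, 0, 0], "jaw": 1},
    {"linear": [2.5, 0, -12], "rotation": [0, 0, 0], "jaw": 1},
    {"linear": [3, 0, -14], "rotation": [0, 0, 0], "jaw": 1},
    {"linear": [3.5, 0, -16], "rotation": [0, 0, 0], "jaw": 1},
    {"linear": [4, 0, -18], "rotation": [0, 0, 0], "jaw": 1},
    {"linear": [4, 0, -19], "rotation": [0, 0, 0], "jaw": 1},
    {"linear": [4, 0, -20], "rotation": [0, 0, 0], "jaw": 1},
  ],
)

```text
time_s: 3.63
tcp_pos: [0.5191, -0.2091, 0.115]
tool_rot: [[0.211, 0.168, -0.963], [0.034, -0.986, -0.165], [-0.977, 0.002, -0.213]]
wrist_force: [-0.2, 0.5, 0.8]
finger_gap: 0.003
```

Call:
send_rows(
  moves=[
    {"linear": [0, 0, -0.5], "rotation": [0, 0, 0], "jaw": 1},
    {"linear": [0.2, 0, -1], "rotation": [0, 0, 0], "jaw": 1},
    {"linear": [0.3, 0, -1.5], "rotation": [0, 0, 0], "jaw": 1},
    {"linear": [0.4, 0, -2], "rotation": [0, 0, 0], "jaw": 1},
    {"linear": [0.5, 0, -2.5], "rotation": [0, 0, 0], "jaw": 1},
    {"linear": [0.6, 0, -3], "rotation": [0, 0, 0], "jaw": 1},
    {"linear": [0.7, 0, -3.5], "rotation": [0, 0, 0], "jaw": 1},
    {"linear": [0.8, 0, -4], "rotation": [0, 0, 0], "jaw": 1},
  ],
)

```text
time_s: 4.3
tcp_pos: [0.5224, -0.2085, 0.115]
tool_rot: [[0.21, 0.168, -0.963], [0.034, -0.986, -0.164], [-0.977, 0.002, -0.212]]
wrist_force: [-3.9, -0.5, 3.0]
finger_gap: 0.001
```

Call:
send_rows(
  moves=[
    {"linear": [0.1, 0, -0.5], "rotation": [0, 0, 0], "jaw": 1},
    {"linear": [0.2, 0, -1], "rotation": [0, 0, 0], "jaw": 1},
    {"linear": [0.3, 0, -1.5], "rotation": [0, 0, 0], "jaw": 1},
    {"linear": [0.4, 0, -2], "rotation": [0, 0, 0], "jaw": 1},
    {"linear": [0.5, 0, -2.5], "rotation": [0, 0, 0], "jaw": 1},
    {"linear": [0.6, 0, -3], "rotation": [0, 0, 0], "jaw": 1},
    {"linear": [0.6, 0, -3], "rotation": [0, 0, 0], "jaw": 1},
    {"linear": [0.6, 0, -3], "rotation": [0, 0, 0], "jaw": 1},
  ],
)

```text
time_s: 4.97
tcp_pos: [0.5256, -0.2079, 0.1149]
tool_rot: [[0.209, 0.168, -0.963], [0.034, -0.986, -0.165], [-0.977, 0.002, -0.212]]
wrist_force: [-3.7, -1.0, 0.3]
finger_gap: 0.0
```

Call:
send_rows(
  moves=[
    {"linear": [0.1, 0, -0.5], "rotation": [0, 0, 0], "jaw": 1},
    {"linear": [0.2, 0, -1], "rotation": [0, 0, 0], "jaw": 1},
    {"linear": [0.3, 0, -1.5], "rotation": [0, 0, 0], "jaw": 1},
    {"linear": [0.4, 0, -2], "rotation": [0, 0, 0], "jaw": 1},
    {"linear": [0.5, 0, -2.2], "rotation": [0, 0, 0], "jaw": 1},
    {"linear": [0.5, 0, -2.2], "rotation": [0, 0, 0], "jaw": 1},
    {"linear": [0.5, 0, -2.2], "rotation": [0, 0, 0], "jaw": 1},
    {"linear": [0.5, 0, -2.2], "rotation": [0, 0, 0], "jaw": 1},
  ],
)

```text
time_s: 5.63
tcp_pos: [0.5278, -0.2076, 0.1149]
tool_rot: [[0.21, 0.168, -0.963], [0.034, -0.986, -0.164], [-0.977, 0.002, -0.212]]
wrist_force: [-4.4, -0.6, 0.5]
finger_gap: 0.002
```

Call:
send_rows(
  moves=[
    {"linear": [-3, 0, 14], "rotation": [0, 0, 0], "jaw": 1},
    {"linear": [-8, 0, 38], "rotation": [0, 0, 0], "jaw": 1},
    {"linear": [-20, 0, 60], "rotation": [0, 0, 0], "jaw": 1},
    {"linear": [-48, 0, 65], "rotation": [0, 0, 0], "jaw": 1},
    {"linear": [-75, 0, 60], "rotation": [0, 0, 0], "jaw": 1},
    {"linear": [-100, 0, 50], "rotation": [0, 0, 0], "jaw": 1},
    {"linear": [-115, 0, 40], "rotation": [0, 0, 0], "jaw": 1},
    {"linear": [-120, 0, 30], "rotation": [0, 0, 0], "jaw": 1},
  ],
)

```text
time_s: 6.3
tcp_pos: [0.4757, -0.2171, 0.2292]
tool_rot: [[0.215, 0.168, -0.962], [0.032, -0.986, -0.165], [-0.976, 0.005, -0.217]]
wrist_force: [-0.0, -0.0, 0.7]
finger_gap: -0.002
```

Call:
send_rows(
  moves=[
    {"linear": [0, -10, 0], "rotation": [0, 0.03, 0], "jaw": 1},
    {"linear": [0, -20, 0], "rotation": [0, -0.06, 0], "jaw": 1},
    {"linear": [0, -35, 0], "rotation": [0, -0.1, 0], "jaw": 1},
    {"linear": [0, -50, 0], "rotation": [0, -0.14, 0], "jaw": 1},
    {"linear": [0, -65, 0], "rotation": [0, -0.18, 0], "jaw": 1},
    {"linear": [0, -80, 0], "rotation": [0, -0.2, 0], "jaw": 1},
    {"linear": [0, -90, 0], "rotation": [0, -0.21, 0], "jaw": 1},
    {"linear": [0, -100, 0], "rotation": [0, -0.21, 0], "jaw": 1},
  ],
)

```text
time_s: 6.97
tcp_pos: [0.4602, -0.1168, 0.2281]
tool_rot: [[0.01, 0.17, -0.985], [-0.003, -0.985, -0.17], [-1.0, 0.004, -0.009]]
wrist_force: [0.7, 0.8, 0.2]
finger_gap: 0.001
```

Run:
```python
from h import *
from bench import snapshot
go((MARK,rot(YAW,0)))
for t in(.6,.65):
    print(t,HINGE+.15*(np.cos(t)*Y-np.sin(t)*N))
S,T=snapshot("side"),snapshot("top")
cv2.imwrite("pics/s3.png",S[...,::-1]);cv2.imwrite("pics/t3.png",T[...,::-1])
a=S[215:315,235:345];b=T[170:270,230:350]
f=lambda i:cv2.resize(i,(400,int(400*i.shape[0]/i.shape[1])),interpolation=cv2.INTER_CUBIC)
A,B=f(a),f(b);B=cv2.copyMakeBorder(B,0,A.shape[0]-B.shape[0],0,0,0)
cv2.imwrite("pics/c3.png",np.hstack([A,B])[...,::-1])
```

```text
6.9667 tcp [ 0.4602 -0.1168  0.2281] F [0.7364 0.7942 0.2439] q [  2.4  16.8   8.  113.4  -3.   49.4 -68.2]
lin [124.1  99.6 -54.2] rv [ 0.001 -0.009 -0.004]
0.6 [ 0.4487 -0.2225  0.105 ]
0.65 [ 0.4434 -0.2279  0.105 ]
```

View pics/c3.png

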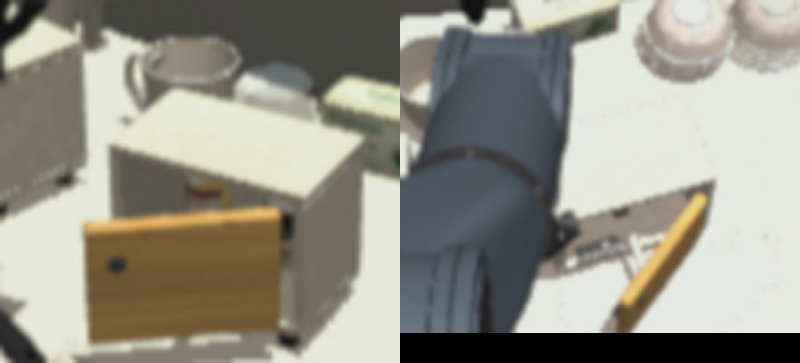

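The door has sprung ajar. In the side crop its free edge stands forward at x≈85, and in the top crop the door runs from (705,195) to (620,310). I'll measure the angle and plan the entry.

```bash
cat >> h.py <<'E'
def e(t):return np.cos(t)*Y-np.sin(t)*N
def b(t):return np.sin(t)*Y+np.cos(t)*N
def fin(t,r=.12,gap=0,z=.103):
    p=HINGE+r*e(t)+(.014+.0145*np.sin(t)+.011*np.cos(t)+gap)*b(t);p[2]=z;return p
E
python3 - <<'E'
from h import *
L=plane("side",(235+87.5/3.636-.5,215+232.5/3.636-.5),.137);Rr=plane("side",(235+279/3.636-.5,215+224/3.636-.5),.137)
M=plane("side",(235+117/3.636-.5,215+265/3.636-.5),.105)
T=plane("top",(230+(624-400)/3.333-.5,170+308/3.333-.5),.137)
for n,p in(("L",L),("R",Rr),("M",M),("T",T)):
    d=p-HINGE;print(n,p,np.hypot(*d[:2]),np.arctan2(-d@N,d@Y))
p=fin(.65,gap=.02)
go((p+.125*UP,rot(YAW,0)),(p,rot(YAW,0)))
E
```

```text
L [ 0.4461 -0.2302  0.137 ] 0.14641445197645792 0.64929251335738
R [ 0.5446 -0.3346  0.137 ] 0.009577479514088336 1.8779127307432766
M [ 0.463  -0.2433  0.105 ] 0.12516903540895422 0.6335861298324521
T [ 0.4451 -0.2217  0.137 ] 0.15309441762483042 0.6136397467642416
7.0667 tcp [ 0.4594 -0.1166  0.2282] F [ 0.2853 -1.0089 -0.13  ] q [  2.4  16.8   8.  113.5  -3.   49.3 -68.1]
lin [  0.9  99.7 -24.5] rv [ 0.002 -0.009 -0.004]
lin [125.9  99.2 -23.3] rv [ 0.002 -0.009 -0.004]
```

Call:
send_rows(
  moves=[
    {"linear": [0, 30, -8], "rotation": [0, 0, 0], "jaw": 1},
    {"linear": [0, 65, -16], "rotation": [0, 0, 0], "jaw": 1},
    {"linear": [1, 99, -24], "rotation": [0, 0, 0], "jaw": 1},
    {"linear": [1, 99, -24], "rotation": [0, 0, 0], "jaw": 1},
    {"linear": [30, 99, -24], "rotation": [0, 0, 0], "jaw": 1},
    {"linear": [65, 99, -24], "rotation": [0, 0, 0], "jaw": 1},
    {"linear": [100, 99, -24], "rotation": [0, 0, 0], "jaw": 1},
    {"linear": [126, 99, -23], "rotation": [0, 0, 0], "jaw": 1},
  ],
)

```text
time_s: 7.73
tcp_pos: [0.4996, -0.2111, 0.1005]
tool_rot: [[0.01, 0.17, -0.985], [-0.002, -0.985, -0.17], [-1.0, 0.004, -0.009]]
wrist_force: [0.8, 1.0, -0.2]
finger_gap: 0.002
```

Run:
```python
from h import *
go(*[(fin(t),rot(YAW,0)) for t in np.arange(.5,1.6,.1)])
from bench import snapshot
a=snapshot("side")[195:315,215:345]
cv2.imwrite("pics/c4.png",cv2.resize(a,None,fx=4,fy=4,interpolation=cv2.INTER_CUBIC)[...,::-1])
```

```text
7.7333 tcp [ 0.4996 -0.2111  0.1005] F [ 0.7631  1.0306 -0.2004] q [ 13.2  31.8   7.1 112.7  -6.6  35.3 -55.6]
lin [-2.4  6.5 -2. ] rv [ 0.001 -0.009 -0.004]
lin [-2.5  9.7  9.3] rv [ 0.001 -0.009 -0.004]
lin [-2.6 14.2 20.4] rv [ 0.001 -0.009 -0.004]
lin [-2.7 19.8 31.1] rv [ 0.001 -0.009 -0.004]
lin [-2.8 26.6 41.4] rv [ 0.001 -0.009 -0.004]
lin [-2.8 34.5 51. ] rv [ 0.001 -0.009 -0.004]
lin [-2.9 43.5 59.9] rv [ 0.001 -0.009 -0.004]
lin [-2.9 53.6 67.8] rv [ 0.001 -0.009 -0.004]
lin [-2.9 64.5 74.8] rv [ 0.001 -0.009 -0.004]
lin [-2.9 76.3 80.6] rv [ 0.001 -0.009 -0.004]
lin [-2.9 88.7 85.1] rv [ 0.001 -0.009 -0.004]
```

View pics/c4.png

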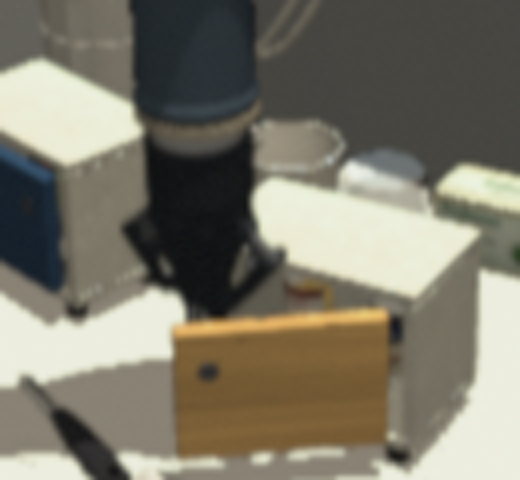

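Crop: the fingers are behind the free edge (about (210,310)) and in front of the cupboard, touching nothing. I'll sweep round gently, slightly raised so the knuckles clear the door top.

Call:
send_rows(
  moves=[
    {"linear": [-7, 10, 9], "rotation": [0, 0, 0], "jaw": 1},
    {"linear": [-9, 14, 20], "rotation": [0, 0, 0], "jaw": 1},
    {"linear": [-9, 17, 26], "rotation": [0, 0, 0], "jaw": 1},
    {"linear": [-9, 20, 31], "rotation": [0, 0, 0], "jaw": 1},
    {"linear": [-9, 23, 36], "rotation": [0, 0, 0], "jaw": 1},
    {"linear": [-9, 27, 41], "rotation": [0, 0, 0], "jaw": 1},
    {"linear": [-9, 30.5, 46], "rotation": [0, 0, 0], "jaw": 1},
    {"linear": [-9, 34.5, 51], "rotation": [0, 0, 0], "jaw": 1},
  ],
)

```text
time_s: 8.45
tcp_pos: [0.4528, -0.2532, 0.1058]
tool_rot: [[0.004, 0.171, -0.985], [-0.0, -0.985, -0.171], [-1.0, 0.001, -0.004]]
wrist_force: [1.1, 0.7, 0.2]
finger_gap: 0.001
```

Run:
```python
from h import *
go(*[(fin(t,z=.109),rot(YAW,0)) for t in np.arange(1.0,1.61,.1)])
from bench import snapshot
a=snapshot("side")[195:315,215:345]
cv2.imwrite("pics/c5.png",cv2.resize(a,None,fx=4,fy=4,interpolation=cv2.INTER_CUBIC)[...,::-1])
```

```text
8.45 tcp [ 0.4528 -0.2532  0.1058] F [1.0723 0.6745 0.2377] q [ 19.5  30.    6.7 115.5  -6.   34.6 -49.9]
lin [-3.2  1.  -2.2] rv [ 0.001 -0.004 -0.001]
lin [-3.3 10.   6.7] rv [ 0.001 -0.004 -0.001]
lin [-3.3 20.  14.6] rv [ 0.001 -0.004 -0.001]
lin [-3.3 30.9 21.6] rv [ 0.001 -0.004 -0.001]
lin [-3.3 42.7 27.4] rv [ 0.001 -0.004 -0.001]
lin [-3.3 55.1 31.9] rv [ 0.001 -0.004 -0.001]
lin [-3.3 68.1 35.1] rv [ 0.001 -0.004 -0.001]
```

View pics/c5.png

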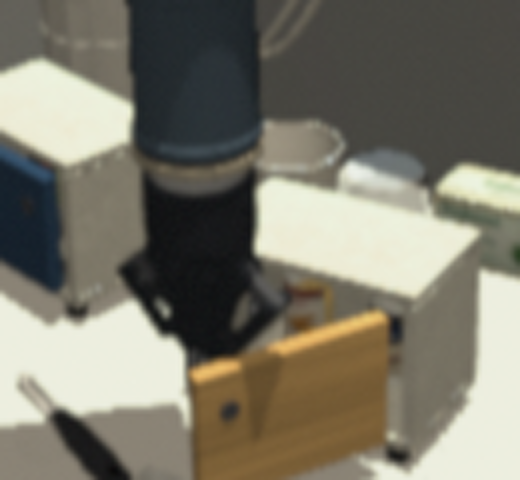

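The door is swinging with the fingers: its free edge is now at (195,380) in the crop and moving towards the robot. I'll continue round.

Call:
send_rows(
  moves=[
    {"linear": [-3, 5, 2], "rotation": [0, 0, 0], "jaw": 1},
    {"linear": [-3, 10, 6.5], "rotation": [0, 0, 0], "jaw": 1},
    {"linear": [-3, 15, 11], "rotation": [0, 0, 0], "jaw": 1},
    {"linear": [-3, 20, 14.5], "rotation": [0, 0, 0], "jaw": 1},
    {"linear": [-3, 25.5, 18], "rotation": [0, 0, 0], "jaw": 1},
    {"linear": [-3, 31, 21.5], "rotation": [0, 0, 0], "jaw": 1},
    {"linear": [-3, 37, 24.5], "rotation": [0, 0, 0], "jaw": 1},
    {"linear": [-3, 42, 27], "rotation": [0, 0, 0], "jaw": 1},
  ],
)

```text
time_s: 9.17
tcp_pos: [0.4318, -0.3012, 0.1086]
tool_rot: [[0.003, 0.169, -0.986], [-0.001, -0.986, -0.169], [-1.0, 0.002, -0.003]]
wrist_force: [0.0, 0.2, 0.3]
finger_gap: 0.004
```

Run:
```python
from h import *
go(*[(fin(t,z=.109),rot(YAW,0)) for t in (1.35,1.4,1.45,1.5,1.55,1.6)])
```

```text
9.1667 tcp [ 0.4318 -0.3012  0.1086] F [0.0326 0.1639 0.3115] q [ 25.5  30.2   6.4 114.2  -5.6  35.7 -44.7]
lin [-0.4 -7.  -4.3] rv [-0.001 -0.003 -0.002]
lin [-0.4 -1.  -1.5] rv [-0.001 -0.003 -0.002]
lin [-0.4  5.1  0.9] rv [-0.001 -0.003 -0.002]
lin [-0.4 11.4  3. ] rv [-0.001 -0.003 -0.002]
lin [-0.4 17.9  4.7] rv [-0.001 -0.003 -0.002]
lin [-0.4 24.4  6.1] rv [-0.001 -0.003 -0.002]
```

Call:
send_rows(
  moves=[
    {"linear": [0, 3, 0.5], "rotation": [0, 0, 0], "jaw": 1},
    {"linear": [0, 6, 1], "rotation": [0, 0, 0], "jaw": 1},
    {"linear": [0, 9, 2], "rotation": [0, 0, 0], "jaw": 1},
    {"linear": [0, 11.5, 3], "rotation": [0, 0, 0], "jaw": 1},
    {"linear": [0, 14, 4], "rotation": [0, 0, 0], "jaw": 1},
    {"linear": [0, 16, 4.5], "rotation": [0, 0, 0], "jaw": 1},
    {"linear": [0, 17.5, 5], "rotation": [0, 0, 0], "jaw": 1},
    {"linear": [0, 18.5, 5], "rotation": [0, 0, 0], "jaw": 1},
  ],
)

```text
time_s: 9.83
tcp_pos: [0.4299, -0.3205, 0.1086]
tool_rot: [[0.003, 0.168, -0.986], [-0.001, -0.986, -0.168], [-1.0, 0.002, -0.003]]
wrist_force: [0.6, 0.9, 0.4]
finger_gap: -0.001
```

Call:
send_rows(
  moves=[
    {"linear": [0, 0, 0], "rotation": [0, 0, 0], "jaw": 1},
    {"linear": [0, -8, 0], "rotation": [0, 0, 0], "jaw": 1},
    {"linear": [0, -20, 0], "rotation": [0, 0, 0], "jaw": 1},
    {"linear": [0, -40, 0], "rotation": [0, 0, 0], "jaw": 1},
    {"linear": [-25, -55, 0], "rotation": [0, 0, 0], "jaw": 1},
    {"linear": [-60, -70, 0], "rotation": [0, 0, 0], "jaw": 1},
    {"linear": [-95, -90, 0], "rotation": [0, 0, 0], "jaw": 1},
    {"linear": [-125, -110, 0], "rotation": [0, 0, 0], "jaw": 1},
  ],
)

```text
time_s: 10.5
tcp_pos: [0.4102, -0.2099, 0.235]
tool_rot: [[0.003, 0.169, -0.986], [-0.001, -0.986, -0.169], [-1.0, 0.001, -0.003]]
wrist_force: [1.1, 0.2, -0.3]
finger_gap: -0.001
```

Run:
```python
from h import *
from bench import snapshot
S,T=snapshot("side"),snapshot("top")
cv2.imwrite("pics/s6.png",S[...,::-1]);cv2.imwrite("pics/t6.png",T[...,::-1])
a=S[215:325,155:345];b=T[160:310,165:345]
f=lambda i:cv2.resize(i,(400,int(400*i.shape[0]/i.shape[1])),interpolation=cv2.INTER_CUBIC)
A,B=f(a),f(b);A=cv2.copyMakeBorder(A,0,B.shape[0]-A.shape[0],0,0,0)
cv2.imwrite("pics/c6.png",np.hstack([A,B])[...,::-1])
print("pred side t=1.5,1.57",proj("side",[HINGE+[0,0,.032]+.15*e(t) for t in(1.4,1.5,1.57,1.6)]))
```

```text
pred side t=1.5,1.57 [[275.9611 298.8176]
 [280.6341 300.8256]
 [284.1453 302.075 ]
 [285.7051 302.5684]]
```

View pics/c6.png

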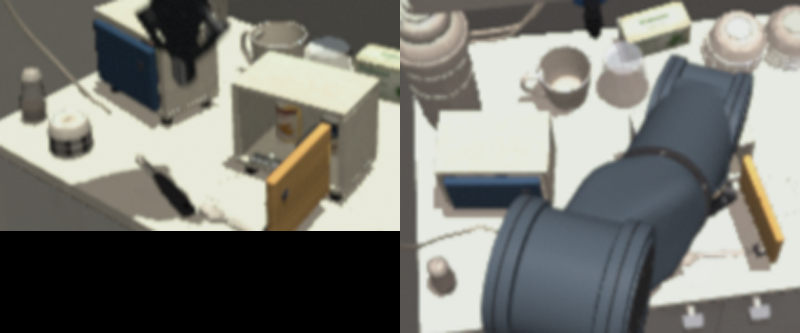

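The side crop shows the door swung out toward the robot, with its free top corner at (269,180), which is full-image (282.5,300). That is about 1.54 rad. The blue door is shut and the small items look undisturbed. One numeric check before handing in.

Run:
```python
from h import *
from bench import snapshot,env
S,T=snapshot("side"),snapshot("top")
m=cv2.inRange(cv2.cvtColor(S,cv2.COLOR_RGB2HSV),(8,100,60),(22,255,255));m[:,:270]=0;m[:,330:]=0
c=max(cv2.findContours(m,0,2)[0],key=cv2.contourArea);print(cv2.approxPolyDP(c,2,True)[:,0].tolist())
P=[plane("top",(165+(x-399.5)/2.222-.5,160+(y+.5)/2.222-.5),.137) for x,y in((743,165),(773,258))]
d=P[1]-P[0];print("top-view edge angle",np.arctan2(-d@N,d@Y),P)
for n,I in(("side",S),("top",T)):
    D=cv2.absdiff(cv2.imread(f"pics/{n}0.png")[...,::-1],I).max(2)>50
    k=cv2.connectedComponentsWithStats(D.astype(np.uint8))[2];print(n,[r.tolist() for r in k[1:] if r[4]>12])
print(sensors.get_state()["wrist_force"])
```

```text
[[309, 273], [282, 299], [281, 325], [284, 334], [311, 306], [312, 275]]
top-view edge angle 1.510557679575499 [array([ 0.5375, -0.315 ,  0.137 ]), array([ 0.3802, -0.3323,  0.137 ])]
side [[9, 0, 99, 269, 9455], [146, 24, 46, 35, 648], [82, 59, 124, 245, 7416], [224, 76, 8, 9, 22], [230, 77, 10, 10, 26], [230, 92, 20, 12, 42], [278, 99, 6, 33, 81], [235, 106, 20, 13, 130], [294, 109, 1, 17, 17], [304, 119, 15, 7, 56], [305, 124, 11, 6, 30], [262, 126, 6, 4, 17], [329, 131, 8, 5, 15], [216, 133, 39, 56, 1597], [261, 136, 33, 13, 122], [295, 137, 27, 44, 253], [218, 190, 43, 63, 1554], [264, 235, 120, 109, 5502], [42, 260, 20, 6, 37], [19, 262, 15, 6, 43], [0, 270, 28, 68, 778], [44, 274, 12, 11, 57], [21, 276, 4, 9, 16], [188, 292, 53, 28, 784], [243, 315, 10, 7, 38], [93, 320, 20, 22, 225], [117, 347, 42, 29, 553], [34, 359, 11, 6, 24]]
top [[202, 185, 308, 137, 15115], [282, 241, 13, 10, 67], [450, 279, 7, 4, 16], [368, 294, 38, 30, 142], [249, 317, 16, 22, 96], [217, 320, 7, 24, 73], [267, 363, 29, 57, 755], [194, 368, 60, 34, 843], [200, 403, 9, 17, 70], [212, 408, 4, 10, 20], [262, 412, 4, 4, 13]]
[ 0.4463 -0.4516 -0.0105]
```

```bash
python3 -c "
from bench import env;env.hand_in()"
```

```text
the job is handed in; nothing more can be done
```

The oak door now stands wide open, about square to the cupboard, and I handed the job in at about 10.8 s of the 48 s.

- **What I did:** With the jaws shut and empty, I pressed the door at the steel mark (about 4 N, at least 5 mm in) and drew back. The spring opened it to about 0.64 rad. I then put the outside of the fingers behind the free edge, pushed the door round, backed off and lifted clear.
- **One detour:** The first approach, at 40° tilt, ran joints 5 and 6 to the ends of their ranges. I stopped about 60 mm short of the door and came in nearly upright instead.
- **Last checks:** The door angle came out at about 1.54 rad from the side view and 1.51 rad from the top view, a difference within pixel error. The wrist force was below 1 N, with the gripper clear above the worktop.
- **Other objects:** By eye, the blue door is shut and the loose items looked undisturbed. A numeric image comparison could not settle this, because the arm and its shadows changed too much of both pictures. The fingertips never went below about 89 mm, well above the spoon and peeler.

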